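Index and seat the sanding turntable's faceplate

ROBOT

A 7-joint arm with a two-finger parallel gripper is mounted at the origin on the work surface. World frame = base frame: x ahead of the robot, y to its left, z up, the work surface at z = 0. Lengths are in m, angles in rad, forces in N, time in s.
With the tool pointing down it reaches from about 0.425 to 0.875 m from the base axis. Payload 8.4 kg.
Tool frame: the origin (TCP) lies midway between the tips of the shut fingers; the grasp point (between the pads) lies arm.hold_point_z behind it (arm.hold_point_z is the distance from the TCP to the grasp point, in m); z points along the fingers, y is the line along which they close (so a half turn about z gives the same grasp; the last joint's range is limited). The gripper opens to 87 mm and grips with 3 to 60 N. Pads are 19 mm wide; open, the fingers measure 117 mm over their backs; the gripper's body (75 mm by 190 mm) begins 51 mm behind the grasp point.
Start: joints at [-1.266, 0.333, 0.04, 1.465, -0.013, 1.343, -0.059], TCP at [0.255, 0.598, 0.223] pointing down, gripper open.
Joint ranges: [-2.58, 2.58], [-0.38, 2.09], [-1.3, 1.39], [0.25, 2.4], [-1.5, 4.64], [0.08, 2.09], [-2.65, 2.65]. Speed limits (rad/s): [2.22, 2.22, 2.79, 2.79, 3.14, 3.14, 3.14].

INTERFACE

Orientations are given as a rotation vector (axis times angle).
In Python, from bench import read_state, optics, arm gives the robot as it stands.
- The arm moves only by the shell command python3 -m handwheel 'ROWS' [OPENING]. ROWS is JSON, one flat list of numbers, 6 for each row, row after row: the shift along the tool's x, y, z in m, then the turn, a rotation vector about the tool's x, y, z in rad. In form: [tx, ty, tz, rx, ry, rz, tx, ty, tz, rx, ry, rz, ...]. A call has 1 to 8 rows; each row is the pose to reach, as a shift and turn from the pose commanded when the call began, along the tool's axes at that moment; what a row does not reach only later rows make up. A row lasts 1/10 s, in which the tool goes at most 50 mm and 8.59 degrees, less where a joint would pass 70% of its speed; a pose out of reach is approached as far as the arm can. A call with a gripper value outside its range is refused whole. OPENING is the opening, from 0 (shut) to 1 (fully open), set as the call begins (- or left out, the last holds). The fingers move at their own pace and stop on an object; the grip force is fixed at half the most. Time passes only in rows, so rows that repeat a pose let the fingers close. It gives the time, the measured TCP pose, the force, the opening and the grip force at its end, in the units of the state.
- read_state(): the state, without advancing time (a new reading comes with each control period).
- optics.camera(name): name is "scene" or "top" or "wrist"; returns the picture (420x560x3 uint8, red, green, blue); there is no depth.
- optics.calibration(name): a dict with "mtx" (3x3 intrinsics, pixels), "distortion" ([k1, k2, p1, p2, k3] as OpenCV has them; the pictures are not rectified), "pose" (4x4, takes a point from camera to world coordinates); the wrist camera has in their place "mount" (4x4, takes a point from camera to tool coordinates, whose origin is the TCP and whose axes are the flange's). Camera axes: x right, y up, looking along -z (the intrinsics and any distortion apply to the point x, -y, -z); pixel columns grow to the right and rows downward; lengths in m; the calibration is good to about 2 mm. A picture is of the moment at which its call begins: read the wrist's pose just before it. calibration takes no time and is no camera call.
- arm.sign_off(): hands the job in; it is judged then, once.
The state is a dict: "time_s": time; "qpos": joint angles; "joint_velocities": joint speeds; "joint_torque": joint torques, N m; "ee_pos": TCP position; "ee_rot": TCP orientation; "wrist_force": force on the tool from outside, world axes, zero at the start; "wrist_torque": the same for the moment, N m; "gripper_width": finger opening in m; "grip_force": force on a finger pad.
Only numpy, scipy, OpenCV 4.12 (cv2) and the standard library are available. Lean on these libraries where they do the work, as an engineer would, in place of code of your own. Each camera call takes 0.05 s, during which the arm holds its last target. There are 200 camera calls.

TASK

The faceplate of the sanding turntable sits raised and turned out of place. With a fingertip, push its stand-off posts round until the notch in its rim stands over the yellow key on the base, then press the blue hub down until the plate is fully home, flat on the base with the key in the notch. Do not lift the plate, leave the other things on the bench where they are, and finish clear of everything.

Things in the scene. Friction and masses are not known exactly. Their poses are not given: they have to be found in the camera images.
- base: Round grey cast base of the turntable, fixed to the bench, 210 mm across; its flat deck is 25 mm above the bench. Origin at the centre of its underside, on the turning axis, z up; its +x axis points from the axis to the yellow key. A steel spindle 24 mm across, 32 mm tall, stands on the axis, hidden in the plate's hub.
- plate: Loose aluminium faceplate on the spindle, 150 mm across, 12 mm thick, about 0.4 kg; turns either way without end, at a few newtons' sideways push on a post. Origin at the centre of its underside, z up; +x points to its one notch (orange stripe from hub to notch). Underside at the start 38 mm above the bench (13 above the deck, 3 clear of the key); seated it lies on the deck, 25 mm above the bench.
- collar (a joint): Stiff brass collar 56 mm across round the spindle, under the plate, which it carries: 0 raised (start), 0.013 m pressed flush with the deck. It holds the plate up by friction, yields to about 5 to 8 N pressing on the hub and stays where it is pushed, so the plate does not drop by itself when lined up.
- notch (a point): Centre of the notch at the plate's underside, 67 mm from the axis along the plate's +x. The notch is an open slot in the rim, 18 mm wide, from 55 mm radius out to the edge at 75 mm.
- key (a point): Middle of the yellow key at deck height, 67 mm from the axis along the base's +x, 25 mm above the bench. The key is a bar along that x, 10 mm wide, rounded top 10 mm above the deck, from 60 to 96 mm from the axis: its outer 21 mm shows beyond the plate's rim.
- hub_top (a point): Centre of the flat top of the plate's round blue hub, 44 mm across, 42 mm above the plate's underside: the place to press (80 mm above the bench at the start, 67 mm when seated).
- post_a (a point): Centre of the top of an upright post on the plate, round, 16 mm across, steel with a black rubber top, 50 mm from the axis at 60 degrees (counterclockwise from above) from the plate's +x; it stands 32 mm above the plate's upper face, top 44 mm above the underside.
- post_b (a point): Centre of the top of an upright post on the plate, round, 16 mm across, steel with a black rubber top, 50 mm from the axis at 180 degrees (counterclockwise from above) from the plate's +x; it stands 32 mm above the plate's upper face, top 44 mm above the underside.
- post_c (a point): Centre of the top of an upright post on the plate, round, 16 mm across, steel with a black rubber top, 50 mm from the axis at 300 degrees (counterclockwise from above) from the plate's +x; it stands 32 mm above the plate's upper face, top 44 mm above the underside.
- bracket: Loose sheet-steel angle bracket, foot 60 x 45 mm, 50 mm tall, beside the base. Leave alone. Origin under the centre of its foot.
- sanding_block: Loose cork sanding block 120 x 65 x 28 mm, beside the base. Leave alone. Origin at the centre of its underside, long side along x.
- sander: Loose red round hand sander, foot 124 mm across, 122 mm tall, with a black stub out along its +x to 95 mm. Leave alone. Origin at the centre of its underside.
- filler_tin: Loose tin 100 mm across, 105 mm tall. Leave alone. Origin at the centre of its underside.
- hardener: Loose small white jar with yellow cap, 44 mm across, 85 mm tall. Leave alone. Origin at the centre of its underside.
- tape_roll: Loose yellow roll of tape lying flat, 104 mm across, 25 mm tall. Leave alone. Origin at the centre of its underside.
- spatula: Loose filling spatula lying along its x axis, about 250 mm long. Leave alone. Origin on the bench under its middle.
There are look-alikes about, which are no part of the job. Of the things that look like the base, the middle-sized one is meant. Of the things like the plate, leave any that is red; of the rest the larger one is meant.

How it is judged:
By the outcome, as a careful person would: the job done as asked, in the order asked, and still so for the second after the job is handed in, with the robot touching nothing.
It also fails if it takes over 72 s, if anything falls off the work surface, if the arm or the gripper's body presses on something with over 40 N, if the wrist force passes 120 N, or if a joint passes its speed limit or range.

## Working session

There is one attempt and no reset: what is moved stays moved. The work goes in short steps, Python scripts to look and compute and a shell command to move; the robot and the scene stay as the last step left them, time stands still between calls to the robot, and variables do not carry over. Pictures are saved under pics/ and viewed, at most 10 in all, crops included, and the job is handed in when it is done.

```bash
mkdir -p pics
cat > h.py <<'E'
import numpy as np, cv2
from bench import read_state, optics, arm
from scipy.spatial.transform import Rotation as R
def pose(name):
    c=optics.calibration(name)
    if 'pose' in c: return c,np.array(c['pose'])
    s=read_state(); T=np.eye(4); T[:3,:3]=R.from_rotvec(s['ee_rot']).as_matrix(); T[:3,3]=s['ee_pos']
    return c,T@np.array(c['mount'])
def at_z(name,pts,z,cp=None):
    c,P=cp or pose(name)
    u=cv2.undistortPoints(np.array(pts,float).reshape(-1,1,2),np.array(c['mtx']),np.array(c['distortion'],float)).reshape(-1,2)
    d=np.c_[u[:,0],-u[:,1],-np.ones(len(u))]@P[:3,:3].T
    z=np.broadcast_to(z,len(u)); return P[:3,3]+d*((z-P[2,3])/d[:,2])[:,None]
def proj(name,X,cp=None):
    c,P=cp or pose(name)
    q=(np.array(X,float).reshape(-1,3)-P[:3,3])@P[:3,:3]
    q=q*[1,-1,-1]
    return cv2.projectPoints(q,np.zeros(3),np.zeros(3),np.array(c['mtx']),np.array(c['distortion'],float))[0].reshape(-1,2)
def snap(name,f):
    im=optics.camera(name)[:,:,::-1]; cv2.imwrite('pics/'+f,im); return im
E
python3 - <<'E'
from h import *
print(read_state())
print(arm.hold_point_z)
a=snap('top','top.png')
b=snap('scene','scene.png')
for n in('top','scene'):print(optics.calibration(n))
E
```

```text
{'time_s': 0.0, 'qpos': array([-1.26620867,  0.33390774,  0.03988286,  1.4662845 , -0.01340789,
        1.34327572, -0.05851531]), 'joint_velocities': array([ 4.16265858e-04,  5.01092088e-04,  1.63040685e-03, -1.32130857e-04,
        5.57877547e-05, -5.63440460e-04, -1.66559528e-03]), 'joint_torque': array([-2.01659423e-04, -6.56357074e+01,  1.33511793e+00, -4.03809679e+01,
       -5.98461670e-02,  4.45946027e-02,  1.70081025e-04]), 'ee_pos': array([0.25523371, 0.59728356, 0.22165496]), 'ee_rot': array([-6.29990062e-01, -3.07755285e+00,  2.50388183e-03]), 'wrist_force': array([ 0.54622827, -0.04739099,  0.65346959]), 'wrist_torque': array([-0.02311573, -0.00437779, -0.0552537 ]), 'grip_force': 0.0, 'gripper_width': 0.08694272522063033}
0.0187
{'mtx': array([[540.14955557,   0.        , 270.80226819],
       [  0.        , 540.14955557, 212.37057233],
       [  0.        ,   0.        ,   1.        ]]), 'distortion': array([-0.18917966,  0.        ,  0.        ,  0.        ,  0.        ]), 'pose': array([[ 1.32991104e-02,  9.88815955e-01, -1.48546764e-01,
         3.16322286e-01],
       [-9.99905983e-01,  1.36477814e-02,  1.32809317e-03,
        -6.55811753e-03],
       [ 3.34057348e-03,  1.48515136e-01,  9.88904492e-01,
         1.60852787e+00],
       [ 0.00000000e+00,  0.00000000e+00,  0.00000000e+00,
         1.00000000e+00]])}
{'mtx': array([[469.60498341,   0.        , 278.84336804],
       [  0.        , 469.60498341, 211.98184533],
       [  0.        ,   0.        ,   1.        ]]), 'distortion': array([0.01628429, 0.        , 0.        , 0.        , 0.        ]), 'pose': array([[-0.25436007, -0.70935466,  0.65735601,  1.41403133],
       [ 0.96703305, -0.19510416,  0.16365036,  0.22015405],
       [ 0.01216675,  0.67731111,  0.73559611,  1.03134741],
       [ 0.        ,  0.        ,  0.        ,  1.        ]])}
```

View pics/top.png

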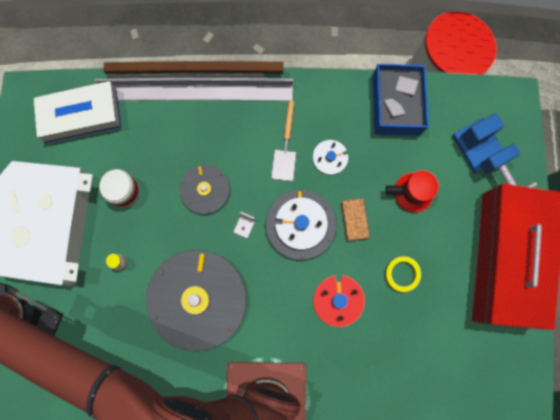

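View pics/scene.png

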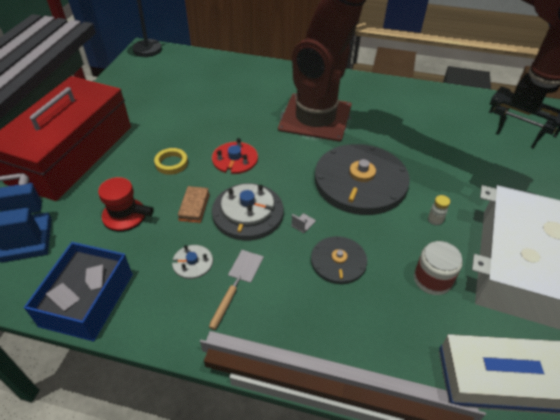

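Base-like discs in the top picture are at (205,190) small, (195,300) large and (301,225) middle-sized. Plate-like ones are at (340,300) red, (330,157) small white and (302,222) the larger white. The target is therefore the middle base with the larger white plate on it, at (301,224). Next I'll confirm this in an enlarged crop.

Run:
```python
from h import *
a=cv2.imread('pics/top.png')[180:270,250:370]; b=cv2.imread('pics/scene.png')[170:245,200:300]
cv2.imwrite('pics/crop.png',np.vstack([cv2.resize(a,(520,390),interpolation=3)]))
cal=('top',)
X=at_z('top',[(302,222),(299,195),(278,222)],[.08,.025,.05]);print(X)
print(np.linalg.norm(X[:,:2],axis=1))
```

```text
[[ 0.51934553 -0.09808795  0.08      ]
 [ 0.60771788 -0.09205481  0.025     ]
 [ 0.52238648 -0.02997414  0.05      ]]
[0.52852722 0.6146504  0.52324572]
```

View pics/crop.png

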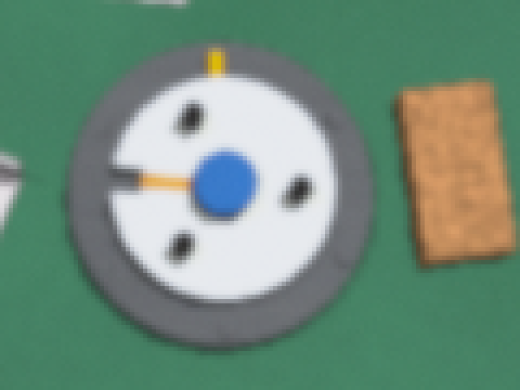

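The crop confirms it. The white plate is on the middle base with a blue hub at crop (226,184). The notch and orange stripe point left at (122,179), and the yellow key is at the top at (216,62). The posts are at (190,117), (298,190) and (181,245). The plate needs about 85° clockwise, seen from above.

```bash
cat >> h.py <<'E'
def go(x,y,z,yaw,s=None):
    """6-number row from present pose to tool at xyz, tool x at world angle yaw (deg), pointing down"""
    s=s or read_state(); A=R.from_rotvec(s['ee_rot']); c,d=np.cos(np.radians(yaw)),np.sin(np.radians(yaw))
    B=R.from_matrix(np.array([[c,d,0],[d,-c,0],[0,0,-1]]))
    print(np.round(np.r_[A.inv().apply(np.array([x,y,z])-s['ee_pos']),(A.inv()*B).as_rotvec()],4).tolist())
E
python3 - <<'E'
from h import *
f=lambda p:[(250+u/4.3333-.4,180+v/4.3333-.4) for u,v in p]
X=at_z('top',f([(226,184),(216,62),(122,179),(190,114),(300,188),(180,243)]),[.08,.033,.05,.082,.082,.082])
h=X[0];print(X)
for q in X[1:]:
  d=q-h; print(np.hypot(*d[:2]),np.degrees(np.arctan2(d[1],d[0])))
print(np.round(optics.calibration('wrist')['mount'],3), optics.calibration('wrist')['mtx'])
go(.519,-.098,.222,140)
E
```

```text
[[ 0.5191579  -0.09738594  0.08      ]
 [ 0.60955993 -0.09293338  0.033     ]
 [ 0.52558291 -0.02922159  0.05      ]
 [ 0.5652402  -0.07321588  0.082     ]
 [ 0.51688103 -0.14611459  0.082     ]
 [ 0.47946084 -0.06728078  0.082     ]]
0.0905116124615026 2.819704142100263
0.0684664838994785 84.615346429025
0.05203623093084478 27.676902536490037
0.04878181585226866 -92.67523325897777
0.04982145508533692 142.8243178351344
[[-0.     0.954  0.299  0.081]
 [ 1.    -0.     0.    -0.001]
 [ 0.     0.299 -0.954 -0.162]
 [ 0.     0.     0.     1.   ]] [[332.2566572    0.         280.25463299]
 [  0.         332.2566572  206.92147896]
 [  0.           0.           1.        ]]
[-0.5157, -0.5358, 0.0006, -0.0014, 0.0003, 0.2943]
```

```bash
python3 -m handwheel '[-0.258,-0.268,0,0,0,0.147,-0.258,-0.268,0,0,0,0.147,-0.258,-0.268,0,0,0,0.147,-0.258,-0.268,0,0,0,0.147,-0.258,-0.268,0,0,0,0.147,-0.258,-0.268,0,0,0,0.147,-0.258,-0.268,0,0,0,0.147,-0.258,-0.268,0,0,0,0.147]' 0
python3 -c "
from h import *
go(.519,-.098,.222,140)"
```

```text
time_s: 0.9
ee_pos: [0.3887, 0.2452, 0.2225]
ee_rot: [0.862, 3.021, -0.001]
wrist_force: [0.2, 0.2, -0.7]
gripper_width: 0.031
grip_force: 0.0
[-0.2918, -0.2228, 0.0007, -0.0004, 0.0002, 0.1424]
```

```bash
python3 -m handwheel '[-0.292,-0.223,0,0,0,0.142,-0.292,-0.223,0,0,0,0.142,-0.292,-0.223,0,0,0,0.142,-0.292,-0.223,0,0,0,0.142,-0.292,-0.223,0,0,0,0.142,-0.292,-0.223,0,0,0,0.142,-0.292,-0.223,0,0,0,0.142,-0.292,-0.223,0,0,0,0.142]' 0
python3 - <<'E'
from h import *
s=read_state();c,P=pose('wrist');im=snap('wrist','w1.png')
np.save('w1.npy',P);print(s['ee_pos'])
cv2.imwrite('pics/w1b.png',cv2.resize(im,(800,600),interpolation=3))
E
```

```text
time_s: 1.7
ee_pos: [0.5198, -0.0984, 0.2227]
ee_rot: [1.074, 2.951, -0.003]
wrist_force: [-0.8, 0.1, -0.2]
gripper_width: 0.0006
grip_force: 0.0
[ 0.51977298 -0.09844202  0.22274074]
```

View pics/w1b.png

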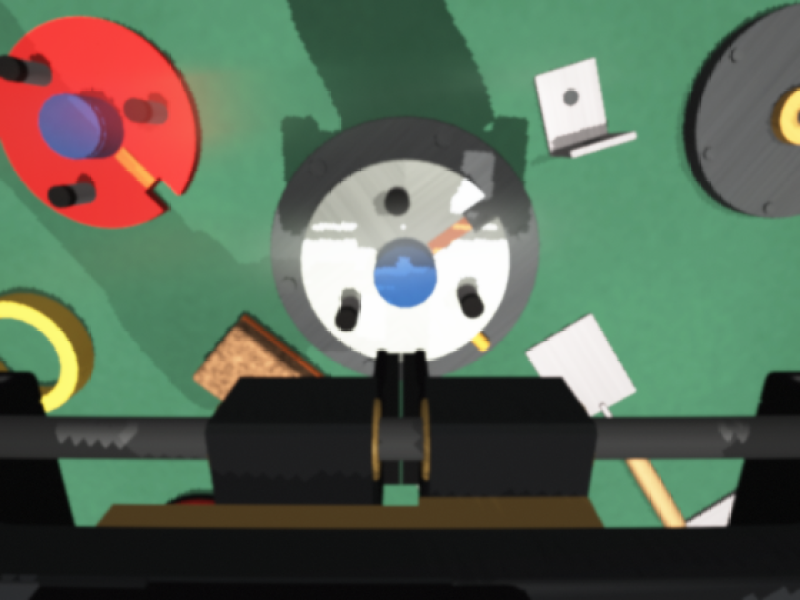

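The wrist picture (800x600) shows the hub top at about (405,272), the key at (481,341), the notch at (486,209), and the post tops at (397,201), (346,320) and (473,304).

Run:
```python
from h import *
cp=(optics.calibration('wrist'),np.load('w1.npy'))
p=np.array([(405,272),(481,341),(486,209),(397,201),(346,320),(473,304)])/1.42857
X=at_z('wrist',p,[.08,.033,.05,.082,.082,.082],cp);print(X)
for q in X[1:]:
  d=q-X[0]; print(np.hypot(*d[:2]),np.degrees(np.arctan2(d[1],d[0])))
a=np.linspace(0,2*np.pi,4,endpoint=False)
# start: finger behind post_c at 28deg
C=np.array([.5195,-.098])
print(proj('wrist',[*C,.08],cp)*1.42857)
```

```text
[[ 0.51991045 -0.0953537   0.08      ]
 [ 0.61250461 -0.09282686  0.033     ]
 [ 0.52756384 -0.02762377  0.05      ]
 [ 0.48085506 -0.06933613  0.082     ]
 [ 0.51957739 -0.14730156  0.082     ]
 [ 0.56591183 -0.0742414   0.082     ]]
0.09262862593856304 1.5631761425660295
0.06816096973918334 83.55300379149156
0.046928005830717864 146.32960687020932
0.05194892985091048 -90.36734746084244
0.0506147774273993 24.652721693064464
[[401.53890142 274.02560488]]
```

Run:
```python
from h import *
go(.544,-.055,.12,150);go(.544,-.055,.064,150)
```

```text
[0.0101, 0.0493, 0.1025, -0.0017, 0.0018, -0.1755]
[0.0102, 0.0494, 0.1585, -0.0017, 0.0018, -0.1755]
```

```bash
python3 -m handwheel '[0.010,0.049,0.04,0,0,-0.09,0.010,0.049,0.08,0,0,-0.175,0.010,0.049,0.1025,0,0,-0.175,0.010,0.049,0.12,0,0,-0.175,0.010,0.049,0.14,0,0,-0.175,0.010,0.049,0.1585,0,0,-0.175,0.010,0.049,0.1585,0,0,-0.175]'
cat > arc.py <<'E'
from h import *; import sys
s=read_state(); C=np.array([.520,-.0965]); r=.048
for t in map(float,sys.argv[1:]):
    a=np.radians(t); go(C[0]+r*np.cos(a),C[1]+r*np.sin(a),.064,t+90,s)
E
python3 arc.py 54 48 42 36 30 24 18 12
```

```text
time_s: 2.45
ee_pos: [0.5409, -0.0482, 0.0617]
ee_rot: [-0.802, -3.033, 0.003]
wrist_force: [0.3, -0.1, 0.7]
gripper_width: 0.0002
grip_force: 0.0
[-0.011, -0.0046, -0.0024, -0.0029, -0.0037, 0.1111]
[-0.0159, -0.0054, -0.0024, -0.0031, -0.0035, 0.2158]
[-0.0208, -0.0068, -0.0024, -0.0033, -0.0033, 0.3205]
[-0.0255, -0.0086, -0.0024, -0.0035, -0.0032, 0.4252]
[-0.0299, -0.0109, -0.0024, -0.0037, -0.003, 0.5299]
[-0.0341, -0.0137, -0.0024, -0.0038, -0.0028, 0.6347]
[-0.038, -0.0169, -0.0024, -0.004, -0.0026, 0.7394]
[-0.0415, -0.0204, -0.0024, -0.0042, -0.0024, 0.8441]
```

```bash
python3 -m handwheel '[0,0,0,0,0,0,0,0,0,0,0,0]'; python3 arc.py 54 48 42 36 30 24 18 12
```

```text
time_s: 2.65
ee_pos: [0.5436, -0.0487, 0.0651]
ee_rot: [0.804, 3.036, 0.001]
wrist_force: [-0.9, -0.3, -0.1]
gripper_width: 0.0006
grip_force: 0.0
[-0.0084, -0.0055, 0.0011, 0.0008, 0.0009, 0.1106]
[-0.0134, -0.0063, 0.0011, 0.0009, 0.0008, 0.2153]
[-0.0182, -0.0076, 0.0011, 0.0009, 0.0008, 0.3201]
[-0.0229, -0.0094, 0.0011, 0.001, 0.0007, 0.4248]
[-0.0274, -0.0118, 0.0011, 0.001, 0.0007, 0.5295]
[-0.0316, -0.0145, 0.0011, 0.001, 0.0007, 0.6342]
[-0.0354, -0.0177, 0.0011, 0.0011, 0.0006, 0.7389]
[-0.039, -0.0213, 0.0011, 0.0011, 0.0005, 0.8437]
```

```bash
python3 -m handwheel '[-0.0084,-0.0055,0.001,0,0,0.111,-0.0134,-0.0063,0.001,0,0,0.215,-0.0182,-0.0076,0.001,0,0,0.320,-0.0229,-0.0094,0.001,0,0,0.425,-0.0274,-0.0118,0.001,0,0,0.530,-0.0316,-0.0145,0.001,0,0,0.634,-0.0354,-0.0177,0.001,0,0,0.739,-0.0390,-0.0213,0.001,0,0,0.844]'; python3 -m handwheel '[0,0,0,0,0,0,0,0,0,0,0,0]'
python3 arc.py 12 6 0 -6 -12 -18 -24 -28 -31
```

```text
time_s: 3.45
ee_pos: [0.5672, -0.0862, 0.0642]
ee_rot: [1.982, 2.437, 0.003]
wrist_force: [0.4, 0.8, -0.5]
gripper_width: 0.0004
grip_force: 0.5
time_s: 3.65
ee_pos: [0.5667, -0.0865, 0.0637]
ee_rot: [1.973, 2.444, 0.001]
wrist_force: [-0.4, -0.2, 0.2]
gripper_width: 0.0003
grip_force: 0.0
[-0.0, 0.0002, -0.0003, 0.0008, 0.0001, 0.0027]
[-0.005, -0.0, -0.0003, 0.0009, 0.0001, 0.1074]
[-0.01, -0.0008, -0.0003, 0.0009, 0.0, 0.2121]
[-0.0149, -0.0022, -0.0003, 0.0009, -0.0, 0.3168]
[-0.0195, -0.004, -0.0003, 0.0009, -0.0001, 0.4215]
[-0.024, -0.0063, -0.0003, 0.0009, -0.0001, 0.5263]
[-0.0282, -0.009, -0.0003, 0.0009, -0.0002, 0.631]
[-0.0308, -0.0111, -0.0003, 0.0008, -0.0002, 0.7008]
[-0.0327, -0.0127, -0.0003, 0.0008, -0.0002, 0.7532]
```

```bash
python3 -m handwheel '[-0.005,0,0,0,0,0.107,-0.0100,-0.0008,0,0,0,0.212,-0.0149,-0.0022,0,0,0,0.317,-0.0195,-0.0040,0,0,0,0.4215,-0.0240,-0.0063,0,0,0,0.526,-0.0282,-0.0090,0,0,0,0.631,-0.0308,-0.0111,0,0,0,0.701,-0.0327,-0.0127,0,0,0,0.753]'; python3 -m handwheel '[0,0,0,0,0,0,0,0,0,0,0,0]'
python3 - <<'E'
from h import *
print(read_state()['ee_pos'])
im=snap('top','t2.png');im2=snap('scene','s2.png')
np.save('w2.npy',pose('wrist')[1]);w=snap('wrist','w2.png')
out=np.hstack([cv2.resize(im[180:270,250:360],(440,360),interpolation=3),cv2.resize(im2[175:240,205:290],(360,275),interpolation=3).repeat(1,0)[:275] if 0 else cv2.copyMakeBorder(cv2.resize(im2[175:240,205:290],(360,275),interpolation=3),0,85,0,0,0)])
cv2.imwrite('pics/v2.png',out)
E
```

```text
time_s: 4.45
ee_pos: [0.561, -0.1208, 0.0634]
ee_rot: [-2.736, -1.543, -0.001]
wrist_force: [1.0, 1.4, 0.3]
gripper_width: 0.0006
grip_force: 0.5
time_s: 4.65
ee_pos: [0.5608, -0.121, 0.0632]
ee_rot: [-2.734, -1.547, -0.0]
wrist_force: [-0.1, 0.0, 0.5]
gripper_width: 0.0004
grip_force: 0.0
[ 0.5608367  -0.12099088  0.06322646]
```

View pics/v2.png

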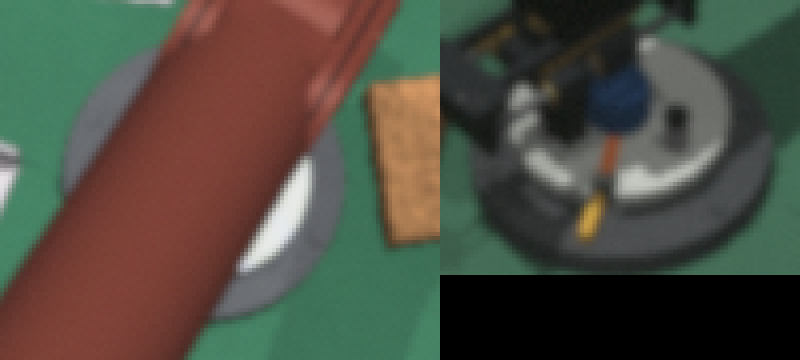

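The top view is hidden by the arm. The scene crop shows the stripe and notch at about (605,175), nearly in line with the key at (590,220). Backing off and rising for a wrist view.

Run:
```python
from h import *
go(.520,-.0965,.222,60)
```

```text
[0.0, -0.0477, -0.1589, -0.0, -0.0002, -0.0185]
```

```bash
python3 -m handwheel '[0.010,0,0,0,0,0,0.010,0,-0.04,0,0,0,0.010,-0.01,-0.08,0,0,0,0,-0.03,-0.12,0,0,0,0,-0.0477,-0.159,0,0,-0.018,0,-0.0477,-0.159,0,0,-0.018,0,-0.0477,-0.159,0,0,-0.018,0,-0.0477,-0.159,0,0,-0.018]'
python3 - <<'E'
from h import *
np.save('w3.npy',pose('wrist')[1]);w=snap('wrist','w3.png')
C=[.520,-.0965]
print(proj('wrist',[*C,.08]))
cv2.imwrite('pics/w3b.png',cv2.resize(w[70:280,150:430],(800,600),interpolation=3))
E
```

```text
time_s: 5.6
ee_pos: [0.5198, -0.096, 0.2213]
ee_rot: [-2.722, -1.568, 0.002]
wrist_force: [-0.2, 0.1, -0.8]
gripper_width: 0.0003
grip_force: 0.0
[[279.36673417 193.30270225]]
```

View pics/w3b.png

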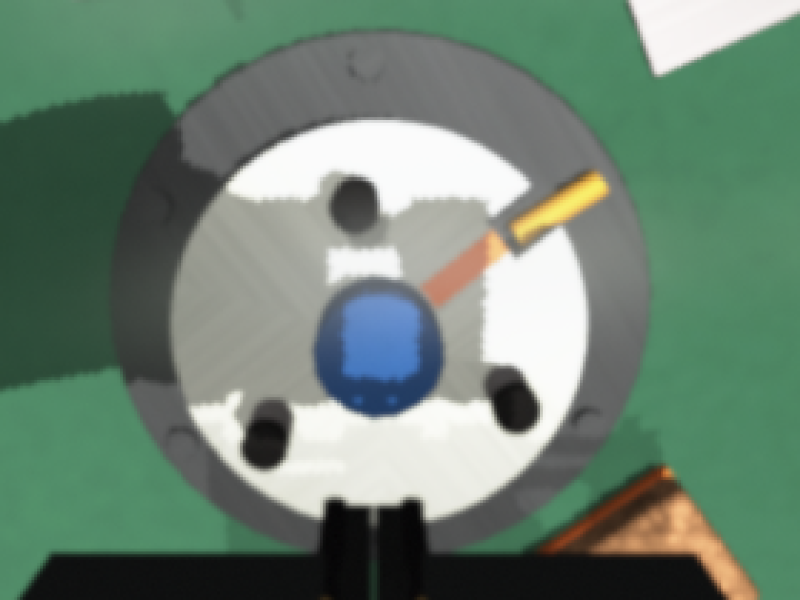

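The key is visible in the notch but near its clockwise edge, with its axis running from (520,230) to (603,181). The notch inner end is at (505,244) and the stripe passes through (466,268). A few more degrees clockwise are needed.

Run:
```python
from h import *
cp=(optics.calibration('wrist'),np.load('w3.npy'))
L=[('hub',379,347,.08),('platec',379,321,.05),('stripe',466,268,.05),('notchin',505,244,.05),('slotL',530,190,.05),('slotR',562,229,.05),('key_out',603,182,.034),('key_in',519,231,.034),('pA?',353,202,.082),('pB',264,447,.082),('pC',517,410,.082)]
X={n:at_z('wrist',[(150+u/2.857-.3,70+v/2.857-.3)],z,cp)[0] for n,u,v,z in L}
for C in(X['hub'],X['platec'],(X['pA?']+X['pB']+X['pC'])/3):
  print(C)
  print({n:(round(1e3*np.hypot(*(q-C)[:2])),round(np.degrees(np.arctan2(*(q-C)[1::-1])),1)) for n,q in X.items()})
d=X['key_out']-X['key_in'];print(np.degrees(np.arctan2(d[1],d[0])))
d=X['notchin']-X['stripe'];print(np.degrees(np.arctan2(d[1],d[0])))
```

```text
[ 0.52376466 -0.09552516  0.08      ]
{'hub': (0, np.float64(0.0)), 'platec': (2, np.float64(53.3)), 'stripe': (37, np.float64(4.1)), 'notchin': (53, np.float64(3.5)), 'slotL': (71, np.float64(12.6)), 'slotR': (73, np.float64(-1.6)), 'key_out': (95, np.float64(1.3)), 'key_in': (61, np.float64(1.6)), 'pA?': (48, np.float64(69.8)), 'pB': (52, np.float64(-168.6)), 'pC': (51, np.float64(-54.8))}
[ 0.5248617  -0.09405182  0.05      ]
{'hub': (2, np.float64(-126.7)), 'platec': (0, np.float64(0.0)), 'stripe': (36, np.float64(1.9)), 'notchin': (52, np.float64(2.0)), 'slotL': (70, np.float64(11.6)), 'slotR': (72, np.float64(-2.8)), 'key_out': (94, np.float64(0.4)), 'key_in': (59, np.float64(0.3)), 'pA?': (46, np.float64(70.4)), 'pB': (53, np.float64(-167.3)), 'pC': (51, np.float64(-56.7))}
[ 0.52211754 -0.0977506   0.082     ]
{'hub': (3, np.float64(53.5)), 'platec': (5, np.float64(53.4)), 'stripe': (39, np.float64(7.2)), 'notchin': (55, np.float64(5.7)), 'slotL': (73, np.float64(14.0)), 'slotR': (75, np.float64(0.1)), 'key_out': (97, np.float64(2.6)), 'key_in': (62, np.float64(3.6)), 'pA?': (51, np.float64(68.9)), 'pB': (50, np.float64(-170.7)), 'pC': (50, np.float64(-51.8))}
0.746600984406535
2.1661608754118844
```

Run:
```python
from h import *
for p in [(.5655,-.1135,.12,59),(.5655,-.1135,.0635,59),(.5608,-.121,.0635,59),(.5588,-.1243,.0635,55)]: go(*p)
```

```text
[0.0086, 0.0483, 0.101, -0.0009, 0.0018, 0.0149]
[0.0087, 0.0483, 0.1575, -0.0009, 0.0018, 0.0149]
[-0.0002, 0.0481, 0.1575, -0.0009, 0.0018, 0.0149]
[-0.004, 0.048, 0.1575, -0.0009, 0.0018, 0.0847]
```

```bash
python3 -m handwheel '[0.0086,0.02,0.03,0,0,0.015,0.0086,0.048,0.07,0,0,0.015,0.0086,0.048,0.10,0,0,0.015,0.0086,0.048,0.125,0,0,0.015,0.0086,0.048,0.145,0,0,0.015,0.0086,0.048,0.1575,0,0,0.015,0.0086,0.048,0.1575,0,0,0.015,0.0086,0.048,0.1575,0,0,0.015]'
python3 - <<'E'
from h import *
for p in [(.5608,-.121,.0635,59),(.5588,-.1243,.0635,55)]: go(*p)
E
```

```text
time_s: 6.45
ee_pos: [0.5658, -0.1139, 0.0646]
ee_rot: [2.735, 1.546, -0.001]
wrist_force: [0.7, 0.2, 0.6]
gripper_width: 0.0003
grip_force: 0.0
[-0.0086, -0.0006, 0.0011, -0.0, 0.0009, -0.0008]
[-0.0125, -0.0006, 0.0011, -0.0, 0.0009, 0.0691]
```

Pushing about 4.5° further, then backing off and rising for another look.

```bash
python3 -m handwheel '[-0.005,-0.0006,0.001,0,0,0,-0.0086,-0.0006,0.001,0,0,0,-0.0105,-0.0006,0.001,0,0,0.035,-0.0125,-0.0006,0.001,0,0,0.07,-0.0125,-0.0006,0.001,0,0,0.07,-0.0125,-0.0006,0.001,0,0,0.07]'
python3 -m handwheel '[0.010,0,0,0,0,0,0.010,0,-0.04,0,0,0,0.010,-0.01,-0.08,0,0,0,0,-0.03,-0.12,0,0,0,0,-0.0477,-0.159,0,0,-0.08,0,-0.0477,-0.159,0,0,-0.08,0,-0.0477,-0.159,0,0,-0.08,0,-0.0477,-0.159,0,0,-0.08]'
python3 - <<'E'
from h import *
np.save('w4.npy',pose('wrist')[1]);w=snap('wrist','w4.png')
cv2.imwrite('pics/w4b.png',cv2.resize(w[70:280,150:430],(800,600),interpolation=3))
E
```

```text
time_s: 7.05
ee_pos: [0.5589, -0.1237, 0.0637]
ee_rot: [2.786, 1.45, 0.0]
wrist_force: [1.1, 0.7, -0.1]
gripper_width: 0.0005
grip_force: 0.3
time_s: 7.85
ee_pos: [0.5196, -0.0958, 0.2218]
ee_rot: [-2.726, -1.561, 0.002]
wrist_force: [1.0, 0.1, -0.7]
gripper_width: 0.0001
grip_force: 0.0
```

View pics/w4b.png

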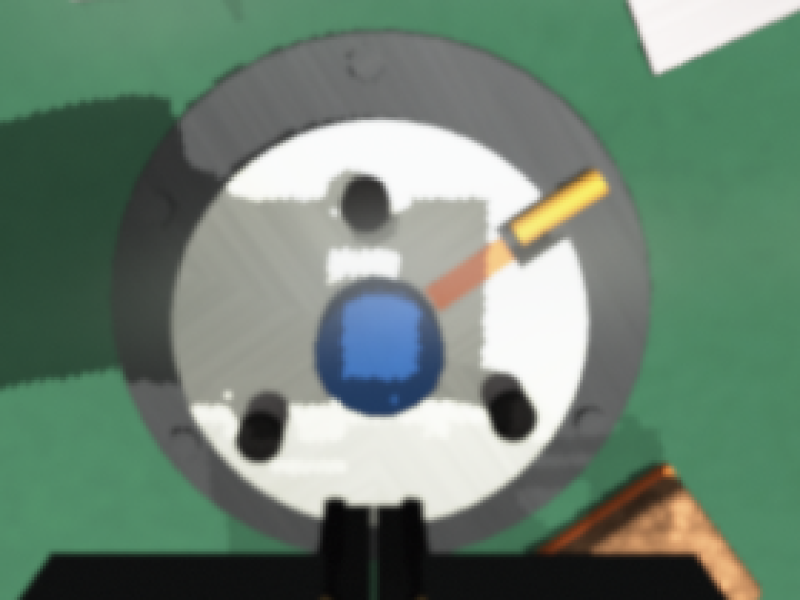

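The key at (520,231)-(603,181) now lies almost centred in the slot. The slot mouth corners are (541,190) and (571,238), and its inner corners are (501,232) and (520,262).

Run:
```python
from h import *
cp=(optics.calibration('wrist'),np.load('w4.npy'))
L=[('slotL',541,190,.05),('slotR',571,238,.05),('inL',501,231,.05),('inR',521,262,.05),('key_out',603,182,.034),('key_in',519,231,.034),('pA',366,202,.082),('pB',260,441,.082),('pC',513,416,.082)]
X={n:at_z('wrist',[(150+u/2.857-.3,70+v/2.857-.3)],z,cp)[0] for n,u,v,z in L}
a=(X['slotL']+X['slotR'])/2;b=(X['inL']+X['inR'])/2
d=X['key_out']-X['key_in'];k=np.degrees(np.arctan2(d[1],d[0]))
print(X); e=a-b;print('key',k,'slot',np.degrees(np.arctan2(e[1],e[0])),a,b)
u=d[:2]/np.hypot(*d[:2]);n=np.array([-u[1],u[0]])
for q in(a,b,*list(X.values())[:4]):print(1e3*n@(q-X['key_in'])[:2])
C=(X['pA']+X['pB']+X['pC'])/3;print(C)
for q,o in(('pA',60),('pB',180),('pC',-60)):print((np.degrees(np.arctan2(*(X[q]-C)[1::-1]))-o+180)%360-180)
for q in('key_in','key_out'):print(np.degrees(np.arctan2(*(X[q]-C)[1::-1])))
```

```text
{'slotL': array([ 0.59631314, -0.08226846,  0.05      ]), 'slotR': array([ 0.59775691, -0.10231592,  0.05      ]), 'inL': array([ 0.57769298, -0.08772825,  0.05      ]), 'inR': array([ 0.57864219, -0.10093046,  0.05      ]), 'key_out': array([ 0.61868756, -0.09377753,  0.034     ]), 'key_in': array([ 0.58416864, -0.09402985,  0.034     ]), 'pA': array([ 0.54390771, -0.05239186,  0.082     ]), 'pB': array([ 0.47245608, -0.10291173,  0.082     ]), 'pC': array([ 0.55044941, -0.13838927,  0.082     ])}
key 0.41879231661997557 slot 6.162490283147308 [ 0.59703502 -0.09229219  0.05      ] [ 0.57816759 -0.09432935  0.05      ]
1.6435682199076207
-0.2556336331317209
11.672306366779646
-8.385169926964416
6.3487642514219065
-6.860031517685348
[ 0.52227107 -0.09789762  0.082     ]
4.570296511451602
5.747725955074316
4.834246367552339
3.575571736281969
2.446883840758653
```

```bash
python3 -m handwheel '[0.0086,0.02,0.03,0,0,0.015,0.0086,0.048,0.07,0,0,0.015,0.0086,0.048,0.10,0,0,0.015,0.0086,0.048,0.125,0,0,0.015,0.0086,0.048,0.145,0,0,0.015,0.0086,0.048,0.1575,0,0,0.015,0.0086,0.048,0.1575,0,0,0.015,0.0086,0.048,0.1575,0,0,0.015]'
python3 - <<'E'
from h import *
for p in [(.5589,-.1237,.0635,55),(.5583,-.1247,.0635,54)]: go(*p)
E
```

```text
time_s: 8.7
ee_pos: [0.5654, -0.114, 0.0651]
ee_rot: [2.739, 1.539, -0.001]
wrist_force: [-0.3, -0.0, 0.5]
gripper_width: 0.0005
grip_force: 0.0
[-0.0117, -0.0005, 0.0016, -0.0001, 0.001, 0.0638]
[-0.0129, -0.0005, 0.0016, -0.0001, 0.001, 0.0813]
```

```bash
python3 -m handwheel '[-0.005,0,0.001,0,0,0.03,-0.0100,-0.0005,0.001,0,0,0.064,-0.0117,-0.0005,0.001,0,0,0.064,-0.0130,-0.0005,0.001,0,0,0.082,-0.0130,-0.0005,0.001,0,0,0.082,-0.0130,-0.0005,0.001,0,0,0.082]'
python3 -m handwheel '[0.010,0,0,0,0,0,0.010,0,-0.02,0,0,0,0.010,0,-0.046,0,0,0,0.005,-0.02,-0.046,0,0,0,0,-0.0477,-0.046,0,0,-0.08,0,-0.0477,-0.046,0,0,-0.08,0,-0.0477,-0.046,0,0,-0.08]'
python3 - <<'E'
from h import *
for z in(.085,.080,.067): go(.5215,-.097,z,60)
cp=pose('wrist');w=snap('wrist','w5.png')
s=snap('scene','s5.png')
o=np.vstack([cv2.resize(w[0:150],(560,150)),cv2.resize(s[175:250,205:303],(560,428),interpolation=3)])
cv2.imwrite('pics/v5.png',o)
E
```

```text
time_s: 9.3
ee_pos: [0.5585, -0.124, 0.0642]
ee_rot: [2.799, 1.427, 0.001]
wrist_force: [0.2, -0.3, -0.1]
gripper_width: 0.0004
grip_force: 0.3
time_s: 10.0
ee_pos: [0.5201, -0.0947, 0.1102]
ee_rot: [-2.738, -1.539, -0.002]
wrist_force: [-0.4, 0.9, -0.2]
gripper_width: 0.0004
grip_force: 0.0
[-0.0013, 0.0024, 0.0252, -0.0001, -0.0013, -0.0232]
[-0.0013, 0.0024, 0.0302, -0.0001, -0.0013, -0.0232]
[-0.0013, 0.0024, 0.0432, -0.0001, -0.0013, -0.0232]
```

View pics/v5.png

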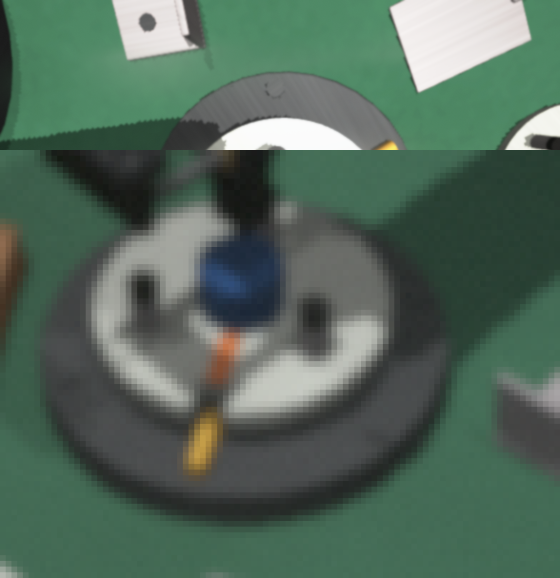

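The scene crop shows the key (202,440) in line with the notch (215,390) and stripe (225,355). The plate is aligned, so I'll press the hub in stages.

```bash
python3 -m handwheel '[-0.0013,0.0024,0.015,0,0,0,-0.0013,0.0024,0.023,0,0,0,-0.0013,0.0024,0.027,0,0,0,-0.0013,0.0024,0.030,0,0,0,-0.0013,0.0024,0.032,0,0,0,-0.0013,0.0024,0.034,0,0,0,-0.0013,0.0024,0.035,0,0,0,-0.0013,0.0024,0.036,0,0,0]'
python3 -m handwheel '[0,0,0.001,0,0,0,0,0,0.002,0,0,0,0,0,0.003,0,0,0,0,0,0.004,0,0,0]'
```

```text
time_s: 10.9
ee_pos: [0.5212, -0.0988, 0.0746]
ee_rot: [2.74, 1.537, -0.0]
wrist_force: [-3.2, -0.7, 6.2]
gripper_width: 0.0005
grip_force: 3.1
time_s: 11.3
ee_pos: [0.5212, -0.0988, 0.0706]
ee_rot: [2.74, 1.537, 0.0]
wrist_force: [-2.8, -0.3, 5.2]
gripper_width: 0.0005
grip_force: 3.1
```

```bash
python3 -m handwheel '[0,0,0.001,0,0,0,0,0,0.002,0,0,0,0,0,0.003,0,0,0,0,0,0.0035,0,0,0]'
python3 -m handwheel '[0,0,0.0005,0,0,0,0,0,0.001,0,0,0]'
```

```text
time_s: 11.7
ee_pos: [0.521, -0.0988, 0.0674]
ee_rot: [-2.74, -1.536, 0.0]
wrist_force: [-7.2, 0.6, 18.0]
gripper_width: 0.0005
grip_force: 9.2
time_s: 11.9
ee_pos: [0.5211, -0.0988, 0.0674]
ee_rot: [-2.739, -1.536, -0.0]
wrist_force: [-13.8, 2.4, 33.7]
gripper_width: -0.0001
grip_force: 17.1
```

Firm stop at z = 0.067, the seated height. Retreating straight up and checking.

```bash
python3 -m handwheel '[0,0,-0.002,0,0,0,0,0,-0.01,0,0,0,0,0,-0.05,0,0,0,0,0,-0.10,0,0,0,0,0,-0.155,0,0,0,0,0,-0.155,0,0,0,0,0,-0.155,0,0,0]'
python3 - <<'E'
from h import *
w=snap('wrist','w6.png');s=snap('scene','s6.png')
o=np.hstack([cv2.resize(w[70:280,150:430],(400,300),interpolation=3),cv2.resize(s[175:250,205:305],(400,300),interpolation=3)])
cv2.imwrite('pics/v6.png',o)
E
```

```text
time_s: 12.6
ee_pos: [0.522, -0.0982, 0.222]
ee_rot: [2.739, 1.538, 0.005]
wrist_force: [0.5, 0.5, 0.2]
gripper_width: 0.0004
grip_force: 0.0
```

View pics/v6.png

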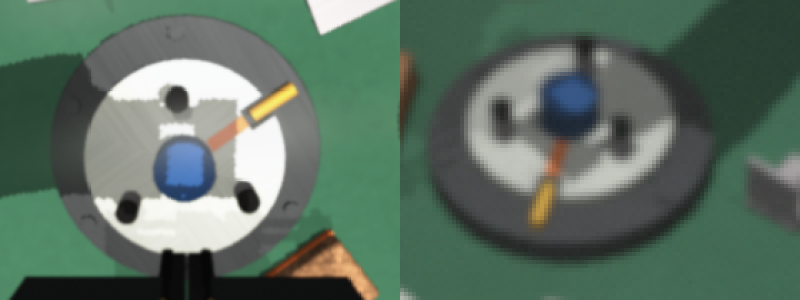

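The plate lies flat on the deck with the key at (270,103) sitting in the notch. The arm is clear and the neighbouring things in view haven't moved.

```bash
python3 -c "
from bench import arm
print(arm.sign_off())"
```

```text
the job is handed in; nothing more can be done
None
```

The faceplate is turned into line and pressed fully home, flat on the base with the key in the notch; the arm finished clear above it, and I handed the job in at about 13 s.

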